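Bring a tripped hydraulic test bench back on line

ROBOT

A 6-joint arm with a two-finger parallel gripper is mounted at the origin on the work surface. World frame = base frame: x ahead of the robot, y to its left, z up, the work surface at z = 0. Lengths are in m, angles in rad, forces in N, time in s.
With the tool pointing down it reaches from about 0.35 to 0.975 m from the base axis. Payload 4.9 kg.
Tool frame: the origin (TCP) lies midway between the tips of the shut fingers; the grasp point (between the pads) lies grip_depth behind it (grip_depth is the distance from the TCP to the grasp point, in m); z points along the fingers, y is the direction in which the jaws open and shut (so a half turn about z gives the same grasp; the last joint's range is limited). The gripper opens to 85 mm and grips with 20 to 120 N. Pads are 22 mm wide; open, the fingers measure 114 mm over their backs; the gripper's body (76 mm by 85 mm) begins 54 mm behind the grasp point. The pads swing forward as they close: fully open they stand 13 mm farther back than shut.
Start: joints at [1.109, 0.053, 1.613, -0, 1.476, -0.119], TCP at [0.21, 0.589, 0.231] pointing down, gripper open.
Joint ranges: [-3.01, 3.01], [-1.01, 2.22], [0.06, 2.58], [-1.02, 4.17], [0.09, 2.62], [-3.14, 3.14]. Speed limits (rad/s): [2.57, 2.57, 3.14, 3.14, 3.14, 3.14].

INTERFACE

Orientations are given as a unit quaternion [w, x, y, z].
In Python, from workcell import get_obs, grab_frame, job_done, grip_depth gives the robot as it stands.
- The arm moves only by the shell command python3 -m pendant 'ROWS' [OPENING] [FORCE]. ROWS is JSON, a list of rows, each an object of numbers: "dx", "dy", "dz": the shift along the tool's x, y, z in units of 0.025 m (1.0 is 0.025 m); "wx", "wy", "wz": the turn, a rotation vector about the tool's x, y, z in units of 0.1 rad (1.0 is 0.1 rad). A call has 1 to 10 rows; each row shifts and turns the commanded pose from where the row before left it, along the tool's axes as they then stand; what a row does not reach is not made up. A row lasts 1/10 s, in which the tool goes at most 50 mm and 8.59 degrees, less where a joint would pass 70% of its speed; a pose out of reach is approached as far as the arm can. A call with a number of a shift or a turn outside -1 to 1 is refused whole. A call with a gripper value outside its range is refused whole. OPENING is the closure in counts, from 0 (fully open) to 255 (shut), set as the call begins (- or left out, the last holds). The fingers move at their own pace and stop on an object; FORCE is the grip in N (left out, the last holds). Time passes only in rows, so rows that do not move let the fingers close. It gives the time, the measured TCP pose, the force and the opening at its end, in the units of the state.
- get_obs(): the state, without advancing time (a new reading comes with each control period).
- grab_frame(name): name is "scene" or "side" or "wrist"; returns a dict with "image" (420x560x3 uint8, red, green, blue), "intrinsics" (3x3 intrinsics, pixels), "R" (3x3) and "t" (3): a world point X has camera coordinates R X + t. Camera axes: x right, y down, z forward; pixel columns grow to the right and rows downward; lengths in m; the calibration is good to about 2 mm. A picture is of the moment at which its call begins. There is no depth.
- job_done(): hands the job in, once; it reports no verdict.
The state is a dict: "time_s": time; "qpos": joint angles; "qvel": joint speeds; "tau": joint torques, N m; "ee_pos": TCP position; "orientation": TCP orientation; "wrist_force": force on the tool from outside, world axes, zero at the start; "ft_torque": the same for the moment, N m; "gripper_width": finger opening in m.
Only numpy, scipy, OpenCV 4.12 (cv2) and the standard library are available. Lean on these libraries where they do the work, as an engineer would, in place of code of your own. Each camera call takes 0.05 s, during which the arm holds its last target.

TASK

The hydraulic test bench has tripped: on its control box push the one popped breaker cap (the one showing white) fully back in, then press the blue reset button all the way down and let it come up again, then press the green start button fully in so that it stays in. Push each lightly with the fingertips. Do not touch the other breakers, the red and white buttons or the emergency stop, and leave the tools and parts lying around where they are: nothing is to be picked up.

Things in the scene. Friction and masses are not known exactly. Their poses are not given: they have to be found in the camera images.
- console: grey control box, fixed, 240 (x) x 440 (y) x 90 mm high, aluminium panel on top; origin: centre of its underside, on the bench. Rear row (x +55 mm): four black breaker caps; front row (x -55): four push buttons; both at y -105, -35, 35, 105 mm in an order that changes. Emergency stop at x -20, y -178; gauge (10 mm high) and loose bush at the +y end. All caps move straight down.
- breaker_popped: the one thermal breaker on the rear row of the control box: steel nut 29 mm across and 4 mm high, dark collar 20 mm across and 7.5 mm high, black push cap 18 mm across and 7 mm thick above it, which has popped: its cap stands 10 mm higher than the other three and shows the white band of its shaft (16 mm across) under the cap; origin: on the panel, under the cap's centre
- cap_popped_top (a point): centre of the top face of the popped breaker's black cap (moves with it); 25 mm above the panel when out, 15 mm when in
- cap_popped (a joint): how far the popped breaker's cap is pushed in, m: 0 popped, 0.010 fully in; slides at about 3.5 N, stays where it is left, then a hard stop
- reset_button: blue reset push button in a round steel bezel (33 mm across, 6 mm high) on the front row, cap 24 mm across; stands 14 mm above the panel; origin: centre of its underside, on the panel
- reset_plunger_top (a point): centre of the top face of the blue button's cap (moves with it), 14 mm above the panel when up, 8 mm when fully down
- reset_plunger (a joint): travel of the blue button, m: 0 up, 0.006 fully down; a spring returns it, 1.2 N at the start to 4.8 N fully down, then a hard stop
- start_button: green latching start push button in a round steel bezel (33 mm across, 6 mm high) on the front row, cap 24 mm across; stands 14 mm above the panel; origin: centre of its underside, on the panel
- start_plunger_top (a point): centre of the top face of the green button's cap (moves with it), 14 mm above the panel when out, 8 mm when fully in
- start_plunger (a joint): travel of the green button, m: 0 out, 0.006 fully in; slides at about 3 N, stays in where it is left, then a hard stop
- stop_button: red stop push button in a round steel bezel (33 mm across, 6 mm high) on the front row, cap 24 mm across; stands 14 mm above the panel; to be left alone; origin: centre of its underside, on the panel
- stop_plunger (a joint): travel of the red button, m: 0 up, 0.006 fully down
- lamp_button: white lamp-test push button in a round steel bezel (33 mm across, 6 mm high) on the front row, cap 24 mm across; stands 14 mm above the panel; to be left alone; origin: centre of its underside, on the panel
- lamp_plunger (a joint): travel of the white button, m: 0 up, 0.006 fully down
- estop: emergency stop: red mushroom head 40 mm across, top 35 mm above the panel, on a yellow disc 60 mm across; origin: centre of its underside, on the panel; to be left alone
- breaker_in1: one thermal breaker on the rear row of the control box: steel nut 29 mm across and 4 mm high, dark collar 20 mm across and 7.5 mm high, black push cap 18 mm across and 7 mm thick above it, already in (cap top 15 mm above the panel, no white showing), to be left alone; origin: on the panel, under the cap's centre
- breaker_in2: one thermal breaker on the rear row of the control box: steel nut 29 mm across and 4 mm high, dark collar 20 mm across and 7.5 mm high, black push cap 18 mm across and 7 mm thick above it, already in (cap top 15 mm above the panel, no white showing), to be left alone; origin: on the panel, under the cap's centre
- breaker_in3: one thermal breaker on the rear row of the control box: steel nut 29 mm across and 4 mm high, dark collar 20 mm across and 7.5 mm high, black push cap 18 mm across and 7 mm thick above it, already in (cap top 15 mm above the panel, no white showing), to be left alone; origin: on the panel, under the cap's centre
- wrench_mid (a point): steel open-ended wrench 190 mm long and 8 mm thick lying on the bench in front of the box; a point on its head-to-handle line near its middle; to be left where it is
- screwdriver_mid (a point): screwdriver 200 mm long lying on the bench off the box's -y end; a point near its middle; to be left where it is
- oil_bottle_mid (a point): yellow oil bottle, 60 mm across, 170 mm tall, standing off the box's +y end; its centre; to be left where it is
- mug_mid (a point): blue mug, 80 mm across, 90 mm tall, standing on the bench behind the box; its centre; to be left where it is
- bush_mid (a point): brass bush (short tube), 36 mm across, 24 mm tall, standing loose on the box's panel at its +y end; its centre; to be left where it is
- bolt_mid (a point): steel hex bolt standing on its head on the bench in front of the box, head 33 mm across, 62 mm tall; its centre; to be left where it is

How it is judged:
On the way, in this order (a step that is already met when the one before it is completed fails the run):
1. the popped breaker is pushed fully in (value of joint cap_popped above 0.0085 m and value of joint each of reset_plunger, start_plunger below 0.0015 m), for 0.05 s.
2. the blue reset button is pressed down (value of joint reset_plunger above 0.0045 m and value of joint cap_popped above 0.0085 m and value of joint start_plunger below 0.0015 m), for 0.05 s.
3. the green start button is pressed in, blue up again (value of joint start_plunger above 0.0045 m and value of joint reset_plunger below 0.0015 m and value of joint cap_popped above 0.0085 m), for 0.05 s.
At the end, for the whole second after the job is handed in: The popped breaker is in (at least 8.5 of its 10 mm), the green button is in (at least 4.5 of its 6 mm) and the blue, red and white buttons are up (within 1.5 mm); loose things are within 15 mm of where they lay (all of step 3 and value of joint each of stop_plunger, lamp_plunger below 0.0015 m and distance of each of wrench_mid, screwdriver_mid, oil_bottle_mid, mug_mid, bush_mid, bolt_mid from where it was at the start of the episode below 0.015 m); the robot touches nothing.
It fails at once if the blue or green button is pressed while the breaker is still popped (value of joint cap_popped below 0.0085 m and value of joint any of reset_plunger, start_plunger above 0.003 m).
It fails at once if another breaker, the red or white button or the emergency stop is touched (over 2 N) (contact force between any of breaker_in1, breaker_in2, breaker_in3, stop_button, lamp_button, estop and anything else above 2 N).
It fails at once if a control is pushed hard (over 40 N) or the box is struck (over 40 N) (contact force between any of breaker_popped, reset_button, start_button and anything else above 40 N or contact force between console and the arm above 40 N or contact force between console and the fingers above 40 N).
It fails at once if a control is pushed with the arm or gripper body instead of the fingers (contact force between any of breaker_popped, reset_button, start_button and the arm above 2 N).
It fails at once if a loose tool or part is moved by more than 15 mm or picked up (distance of any of wrench_mid, screwdriver_mid, oil_bottle_mid, mug_mid, bush_mid, bolt_mid from where it was at the start of the episode above 0.015 m).
It also fails if it takes over 48 s, if anything falls off the work surface, if the arm or the gripper's body presses on something with over 40 N, if the wrist force passes 120 N, or if a joint passes its speed limit or range.

## Working session

There is one attempt and no reset: what is moved stays moved. The work goes in short steps, Python scripts to look and compute and a shell command to move; the robot and the scene stay as the last step left them, time stands still between calls to the robot, and variables do not carry over. Pictures are saved under pics/ and viewed, and the job is handed in when it is done.

```bash
ls; mkdir -p pics
cat > h.py <<'E'
import cv2,numpy as np
from workcell import *
import workcell
def snap(n,f):
    d=grab_frame(n); cv2.imwrite('pics/'+f,d['image'][:,:,::-1]); 
    np.savez('pics/'+f[:-4]+'.npz',**d); return d
def ray(d,u,v,z):
    K=d['intrinsics'];R=d['R'];t=d['t']
    r=R.T@np.linalg.solve(K,[u,v,1.]);c=-R.T@t
    return c+r*(z-c[2])/r[2]
def proj(d,X):
    p=d['intrinsics']@(d['R']@np.array(X)+d['t']);return p[:2]/p[2]
E
python3 - <<'E'
from h import *
for n in ['scene','side','wrist']:
    d=snap(n,n+'0.png'); print(n,-d['R'].T@d['t'])
print(get_obs(),grip_depth)
E
```

```text
pics
scene [ 0.95925785 -0.4287012   0.77065033]
side [ 0.1787195  -0.42075423  0.68867298]
wrist [0.14742199 0.61087947 0.37309195]
{'time_s': 0.15, 'qpos': array([ 1.10900640e+00,  5.32201553e-02,  1.61396937e+00, -3.06736798e-05,
        1.47602456e+00, -1.18978852e-01]), 'qvel': array([ 0.00011786, -0.00230516, -0.00478357,  0.00022448,  0.00142045,
       -0.00019403]), 'tau': array([ 4.21567411e-04, -3.94239700e+01, -3.70723736e+01, -1.18559115e-04,
        4.70322688e-03, -4.34774307e-06]), 'ee_pos': array([0.20986031, 0.58819327, 0.2303417 ]), 'orientation': array([-2.17496414e-04,  1.70565961e-01,  9.85345927e-01, -7.81143807e-04]), 'wrist_force': array([0.17578445, 1.00553434, 0.58569159]), 'ft_torque': array([-0.0055632 ,  0.0400875 ,  0.02316535]), 'gripper_width': 0.085185199443146} 0.0187
```

View pics/scene0.png

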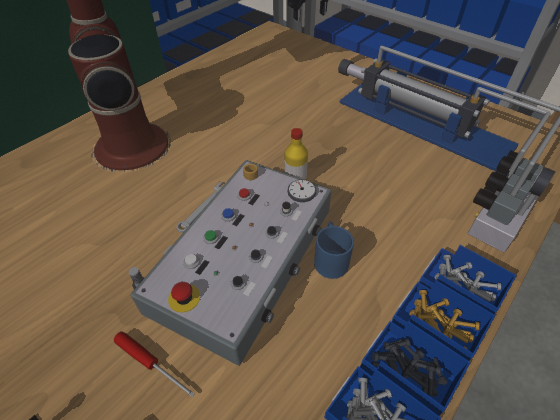

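View pics/side0.png

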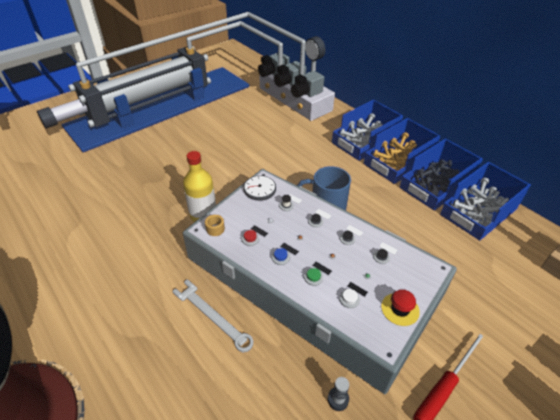

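View pics/wrist0.png

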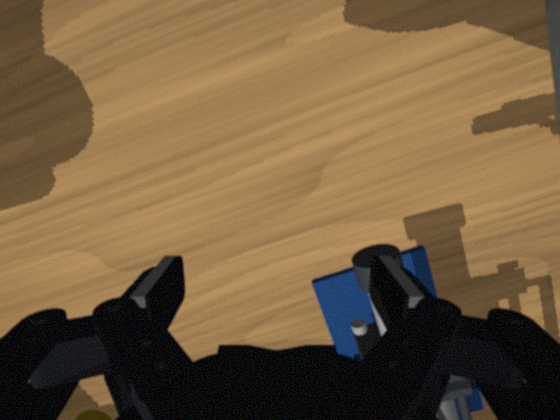

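The box's long axis runs from the bush and gauge end (+y) to the e-stop. From +y, the front row is red, blue, green, white. White shows on the breaker nearest the gauge, at scene (286,208) and side (287,200). I'll zoom in and fit the pose.

Run:
```python
import cv2
a=cv2.imread('pics/scene0.png')[150:330,140:350];b=cv2.imread('pics/side0.png')[160:340,180:430]
cv2.imwrite('pics/za.png',cv2.resize(a,None,fx=3.2,fy=3.2,interpolation=cv2.INTER_CUBIC))
cv2.imwrite('pics/zb.png',cv2.resize(b,None,fx=3.2,fy=3.2,interpolation=cv2.INTER_CUBIC))
```

```text
(no output)
```

View pics/za.png

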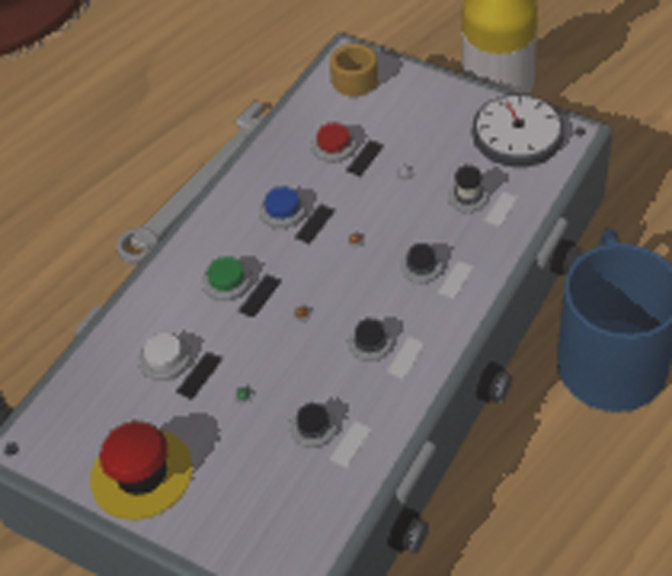

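View pics/zb.png

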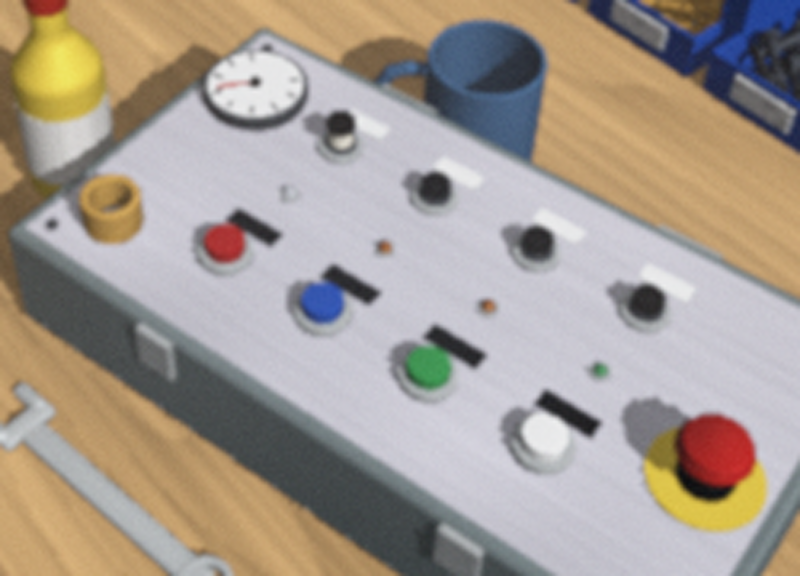

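```bash
cat > fit.py <<'E'
from h import *
from scipy.optimize import least_squares
class D(dict):pass
s=dict(np.load('pics/scene0.npz'));b=dict(np.load('pics/side0.npz'))
A=np.array([(333,136),(282,201),(226,270),(163,348),(468,175),(423,255),(371,331),(314,416)])/3.2+[140,150]
B=np.array([(225,241),(323,299),(429,363),(546,434),(341,121),(435,184),(537,240),(648,297)])/3.2+[180,160]
L=np.array([(-.055,y,.104) for y in(.105,.035,-.035,-.105)]+[(.055,.105,.115)]+[(.055,y,.105) for y in(.035,-.035,-.105)])
def T(p):
    c,n=np.cos(p[2]),np.sin(p[2]);R=np.array([[c,-n,0],[n,c,0],[0,0,1]])
    return L@R.T+[p[0],p[1],0]
def f(p,sel=(0,1)):
    W=T(p);r=[]
    if 0 in sel:r+=[proj(s,w)-a for w,a in zip(W,A)]
    if 1 in sel:r+=[proj(b,w)-a for w,a in zip(W,B)]
    return np.ravel(r)
if __name__=='__main__':
  for sel in((0,),(1,),(0,1)):
    q=least_squares(lambda p:f(p,sel),[.55,0,0]);print(q.x,np.abs(q.fun).max())
  print(q.fun.reshape(-1,2).round(1));print(T(q.x).round(4))
E
python3 fit.py
```

```text
[ 0.54925047 -0.08147589  0.22917001] 0.46782093674409
[ 0.54485395 -0.08236194  0.22948019] 0.6424316790466378
[ 0.54680646 -0.08148208  0.22951374] 1.4339042544862082
[[-0.7 -0.9]
 [-0.8 -1. ]
 [-1.  -0.3]
 [-0.7 -0.2]
 [-0.4 -0.7]
 [-1.  -0.8]
 [-1.  -0.6]
 [-1.  -0.5]
 [ 0.3 -0.9]
 [ 0.4 -0.6]
 [ 0.5 -0.5]
 [ 0.2 -0.9]
 [ 0.3 -0.7]
 [ 0.6 -1. ]
 [ 0.7 -1.4]
 [ 0.7 -0.8]]
[[ 0.4694  0.0083  0.104 ]
 [ 0.4853 -0.0599  0.104 ]
 [ 0.5012 -0.1281  0.104 ]
 [ 0.5171 -0.1962  0.104 ]
 [ 0.5765  0.0333  0.115 ]
 [ 0.5924 -0.0349  0.105 ]
 [ 0.6083 -0.1031  0.105 ]
 [ 0.6243 -0.1712  0.105 ]]
```

```bash
cat >> h.py <<'E'
def go(x,y,z):
    from scipy.spatial.transform import Rotation as Ro
    o=get_obs();q=o['orientation'];R=Ro.from_quat(q[[1,2,3,0]]).as_matrix()
    print('t',o['time_s'],'pos',o['ee_pos'].round(4),'F',o['wrist_force'].round(2),'w',o['gripper_width'],'units',(R.T@(np.array([x,y,z])-o['ee_pos'])/.025).round(2),'tooly',R[:,1].round(3))
E
python3 -m pendant '[{"dz":-0.4},{"dz":-0.4},{"dz":-0.4},{"dz":-0.4},{},{}]' 255 20
python3 -m pendant '[{"dx":-0.7,"dy":-0.8},{"dx":-0.7,"dy":-0.8},{"dx":-0.7,"dy":-0.8},{"dx":-0.7,"dy":-0.8},{"dx":-0.7,"dy":-0.8},{"dx":-0.7,"dy":-0.8},{"dx":-0.7,"dy":-0.8},{"dx":-0.7,"dy":-0.8},{"dx":-0.7,"dy":-0.8},{"dx":-0.7,"dy":-0.8}]'
python3 -m pendant '[{"dx":-0.7,"dy":-0.8},{"dx":-0.7,"dy":-0.8},{"dx":-0.7,"dy":-0.8},{"dx":-0.7,"dy":-0.8},{"dx":-0.7,"dy":-0.8},{"dx":-0.7,"dy":-0.8},{"dx":-0.7,"dy":-0.8},{"dx":-0.7,"dy":-0.8},{"dx":-0.7,"dy":-0.8},{"dx":-0.7,"dy":-0.8}]'
python3 -c "
from h import *
go(.5765,.0333,.20)"
```

```text
t 0.15 pos [0.2099 0.5882 0.2303] F [0.18 1.01 0.59] w 0.085185199443146 units [-21.27 -15.97   1.24] tooly [ 0.336  0.942 -0.002]$[0]: bad value
$[0]: bad value
$[0]: bad value
```

```bash
python3 -m pendant '[{"dx":0,"dy":0,"dz":-0.8,"wx":0,"wy":0,"wz":0},{"dx":0,"dy":0,"dz":-0.8,"wx":0,"wy":0,"wz":0}]' 255 20
```

```text
time_s: 0.35
ee_pos: [0.2097, 0.5879, 0.2701]
orientation: [-0.0, 0.171, 0.985, -0.002]
wrist_force: [-0.3, 0.6, 0.8]
gripper_width: 0.0592
```

All six keys are needed in each row.

```bash
python3 -m pendant '[{"dx":-0.7,"dy":-0.8,"dz":0,"wx":0,"wy":0,"wz":0},{"dx":-0.7,"dy":-0.8,"dz":0,"wx":0,"wy":0,"wz":0},{"dx":-0.7,"dy":-0.8,"dz":0,"wx":0,"wy":0,"wz":0},{"dx":-0.7,"dy":-0.8,"dz":0,"wx":0,"wy":0,"wz":0},{"dx":-0.7,"dy":-0.8,"dz":0,"wx":0,"wy":0,"wz":0},{"dx":-0.7,"dy":-0.8,"dz":0,"wx":0,"wy":0,"wz":0},{"dx":-0.7,"dy":-0.8,"dz":0,"wx":0,"wy":0,"wz":0},{"dx":-0.7,"dy":-0.8,"dz":0,"wx":0,"wy":0,"wz":0},{"dx":-0.7,"dy":-0.8,"dz":0,"wx":0,"wy":0,"wz":0},{"dx":-0.7,"dy":-0.8,"dz":0,"wx":0,"wy":0,"wz":0}]'
python3 -m pendant '[{"dx":-0.7,"dy":-0.8,"dz":0,"wx":0,"wy":0,"wz":0},{"dx":-0.7,"dy":-0.8,"dz":0,"wx":0,"wy":0,"wz":0},{"dx":-0.7,"dy":-0.8,"dz":0,"wx":0,"wy":0,"wz":0},{"dx":-0.7,"dy":-0.8,"dz":0,"wx":0,"wy":0,"wz":0},{"dx":-0.7,"dy":-0.8,"dz":0,"wx":0,"wy":0,"wz":0},{"dx":-0.7,"dy":-0.8,"dz":0,"wx":0,"wy":0,"wz":0},{"dx":-0.7,"dy":-0.8,"dz":0,"wx":0,"wy":0,"wz":0},{"dx":-0.7,"dy":-0.8,"dz":0,"wx":0,"wy":0,"wz":0},{"dx":-0.7,"dy":-0.8,"dz":0,"wx":0,"wy":0,"wz":0},{"dx":-0.7,"dy":-0.8,"dz":0,"wx":0,"wy":0,"wz":0}]'
python3 -c "
from h import *
go(.5765,.0333,.20)"
```

```text
time_s: 1.35
ee_pos: [0.3077, 0.3403, 0.2709]
orientation: [-0.0, 0.17, 0.985, -0.0]
wrist_force: [0.8, -0.1, 0.6]
gripper_width: 0.0002
time_s: 2.35
ee_pos: [0.4053, 0.0932, 0.2711]
orientation: [-0.0, 0.171, 0.985, 0.0]
wrist_force: [-0.2, 0.6, -0.4]
gripper_width: -0.0002
t 2.35 pos [0.4053 0.0932 0.2711] F [-0.22  0.56 -0.38] w -0.0002148736409631576 units [-7.25  0.05  2.84] tooly [0.336 0.942 0.   ]
```

```bash
python3 -m pendant '[{"dx":-0.9,"dy":0,"dz":0,"wx":0,"wy":0,"wz":0},{"dx":-0.9,"dy":0,"dz":0,"wx":0,"wy":0,"wz":0},{"dx":-0.9,"dy":0,"dz":0,"wx":0,"wy":0,"wz":0},{"dx":-0.9,"dy":0,"dz":0,"wx":0,"wy":0,"wz":0},{"dx":-0.9,"dy":0,"dz":0,"wx":0,"wy":0,"wz":0},{"dx":-0.9,"dy":0,"dz":0.6,"wx":0,"wy":0,"wz":0},{"dx":-0.9,"dy":0,"dz":0.8,"wx":0,"wy":0,"wz":0},{"dx":-0.9,"dy":0,"dz":0.8,"wx":0,"wy":0,"wz":0},{"dx":0,"dy":0,"dz":0.7,"wx":0,"wy":0,"wz":0},{"dx":0,"dy":0,"dz":0,"wx":0,"wy":0,"wz":0}]'
python3 -c "
from h import *
go(.5765,.0333,.145)
d=snap('side','s1.png');d=snap('wrist','w1.png');d=snap('scene','c1.png')
im=cv2.imread('pics/s1.png')[100:310,200:480];cv2.imwrite('pics/s1z.png',cv2.resize(im,None,fx=2.8,fy=2.8,interpolation=2))
im=cv2.imread('pics/c1.png')[100:310,160:440];cv2.imwrite('pics/c1z.png',cv2.resize(im,None,fx=2.8,fy=2.8,interpolation=2))"
```

```text
time_s: 3.35
ee_pos: [0.573, 0.0336, 0.1947]
orientation: [-0.004, 0.171, 0.985, -0.0]
wrist_force: [-0.4, -0.3, -0.1]
gripper_width: 0.0001
t 3.35 pos [0.573  0.0336 0.1947] F [-0.43 -0.32 -0.07] w 5.116202398594271e-05 units [-0.15  0.04  1.99] tooly [ 0.337  0.942 -0.002]
```

View pics/s1z.png

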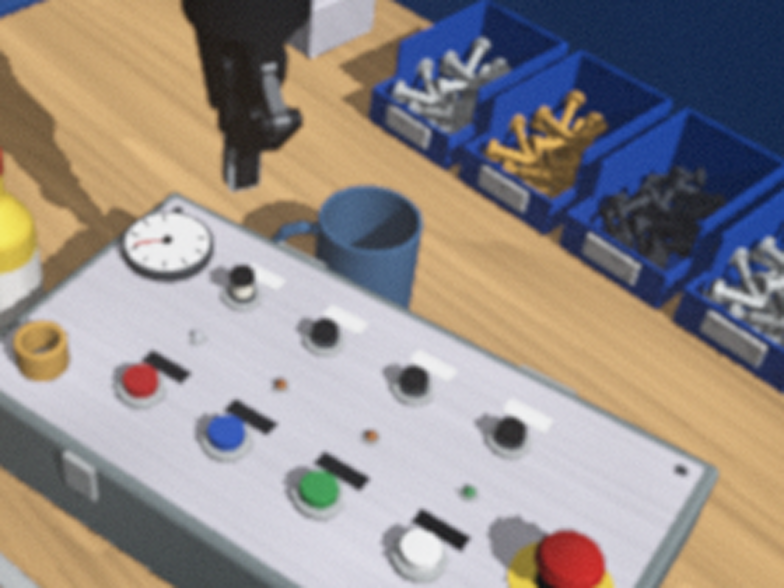

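View pics/c1z.png

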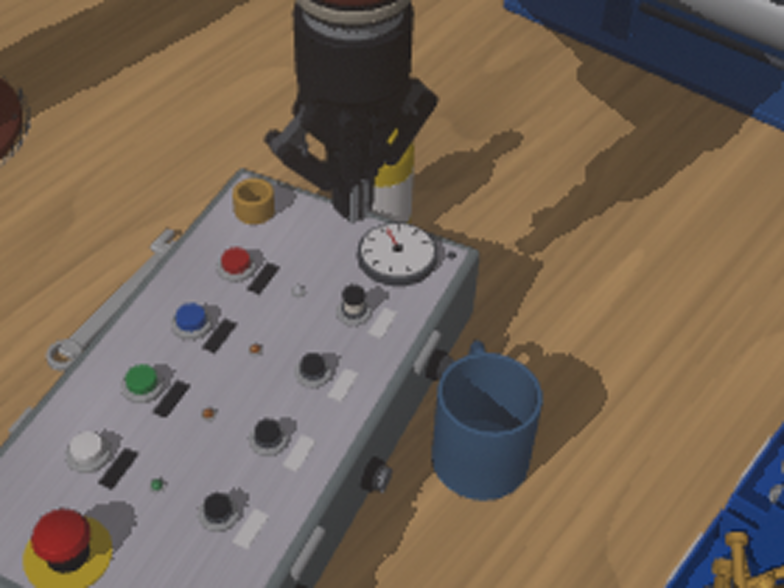

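View pics/w1.png

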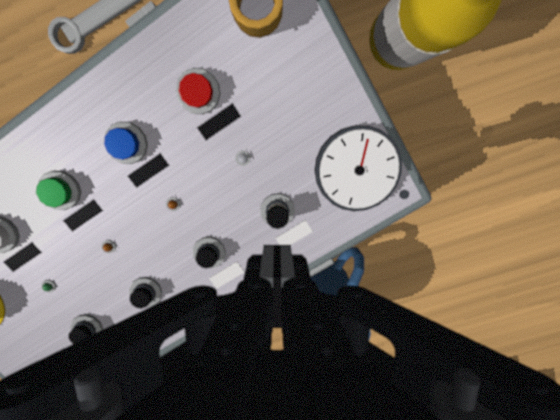

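The shut fingertips hang over the popped cap: side view tip (240,185), cap (240,275); scene view tip (350,215), cap (353,295). The wrist view has the cap right ahead of the fingertips. I'll use that wrist view as a third measurement.

```bash
python3 -c "
from h import *
for f in ('s1','c1','w1'):
    d=dict(np.load('pics/%s.npz'%f)); print(f,proj(d,[.573,.0336,.1947]))
s=dict(np.load('pics/s1.npz'));c=dict(np.load('pics/c1.npz'));w=dict(np.load('pics/w1.npz'))
print('cap',ray(w,278,218,.115),'blue',ray(w,121,142,.104),'green',ray(w,53,192,.104),'red',ray(w,196,90,.104))
print('scene tip px',np.array([350,215])/2.8+[160,100],'side',np.array([241,186])/2.8+[200,100])
"
```

```text
s1 [286.16301781 165.91449577]
c1 [284.64455295 177.2051012 ]
w1 [275.58308289 257.64022759]
cap [0.57654113 0.03390075 0.115     ] blue [ 0.48439846 -0.05779129  0.104     ] green [ 0.50083775 -0.12527907  0.104     ] red [0.4697178  0.00959947 0.104     ]
scene tip px [285.         176.78571429] side [286.07142857 166.42857143]
```

```bash
python3 -m pendant '[{"dx":-0.1,"dy":0,"dz":0.7,"wx":0,"wy":0,"wz":0},{"dx":0,"dy":0,"dz":0.7,"wx":0,"wy":0,"wz":0},{"dx":0,"dy":0,"dz":0.7,"wx":0,"wy":0,"wz":0},{"dx":0,"dy":0,"dz":0.6,"wx":0,"wy":0,"wz":0},{"dx":0,"dy":0,"dz":0,"wx":0,"wy":0,"wz":0},{"dx":0,"dy":0,"dz":0,"wx":0,"wy":0,"wz":0}]'
python3 -c "
from h import *
go(.5765,.0335,.105)"
```

```text
time_s: 4.1
ee_pos: [0.5774, 0.033, 0.1321]
orientation: [0.0, 0.17, 0.985, 0.0]
wrist_force: [0.2, -0.1, -0.0]
gripper_width: 0.0002
t 4.1 pos [0.5774 0.033  0.1321] F [ 0.19 -0.11 -0.01] w 0.00019682274815138596 units [0.04 0.01 1.09] tooly [0.336 0.942 0.   ]
```

```bash
python3 -m pendant '[{"dx":0,"dy":0,"dz":0.2,"wx":0,"wy":0,"wz":0},{"dx":0,"dy":0,"dz":0.2,"wx":0,"wy":0,"wz":0},{"dx":0,"dy":0,"dz":0.2,"wx":0,"wy":0,"wz":0},{"dx":0,"dy":0,"dz":0.1,"wx":0,"wy":0,"wz":0},{"dx":0,"dy":0,"dz":0.1,"wx":0,"wy":0,"wz":0},{"dx":0,"dy":0,"dz":0.1,"wx":0,"wy":0,"wz":0},{"dx":0,"dy":0,"dz":0,"wx":0,"wy":0,"wz":0},{"dx":0,"dy":0,"dz":0,"wx":0,"wy":0,"wz":0}]'
python3 -m pendant '[{"dx":0,"dy":0,"dz":0.05,"wx":0,"wy":0,"wz":0},{"dx":0,"dy":0,"dz":0.05,"wx":0,"wy":0,"wz":0},{"dx":0,"dy":0,"dz":0,"wx":0,"wy":0,"wz":0}]'
```

```text
time_s: 4.9
ee_pos: [0.5771, 0.0329, 0.1086]
orientation: [0.0, 0.171, 0.985, 0.0]
wrist_force: [0.0, -0.0, 0.3]
gripper_width: 0.0001
time_s: 5.2
ee_pos: [0.5771, 0.0329, 0.1063]
orientation: [-0.0, 0.171, 0.985, -0.0]
wrist_force: [-1.4, 0.9, 2.5]
gripper_width: -0.0001
```

```bash
python3 -m pendant '[{"dx":0,"dy":0,"dz":0.04,"wx":0,"wy":0,"wz":0},{"dx":0,"dy":0,"dz":0,"wx":0,"wy":0,"wz":0}]'
python3 -c "
from h import *
for n in('side','scene'):
    d=snap(n,n+'2.png')
s=cv2.imread('pics/side2.png')[150:260,240:340];c=cv2.imread('pics/scene2.png')[150:260,240:340]
cv2.imwrite('pics/z2.png',cv2.resize(np.hstack([s,c]),None,fx=4,fy=4,interpolation=2))"
```

```text
time_s: 5.4
ee_pos: [0.5772, 0.0329, 0.1053]
orientation: [0.0, 0.171, 0.985, 0.0]
wrist_force: [-1.4, 0.7, 2.5]
gripper_width: -0.0002
```

View pics/z2.png

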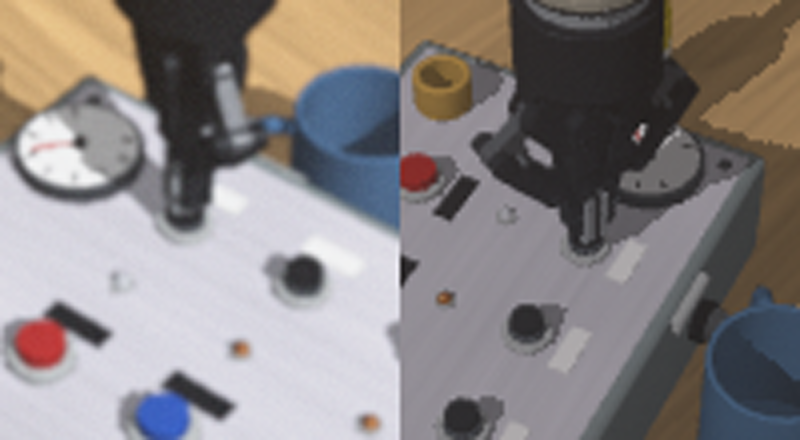

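The tip is centred on the cap and no white shows. I'll go on in small steps until the stop is felt.

```bash
python3 -m pendant '[{"dx":0,"dy":0,"dz":0.03,"wx":0,"wy":0,"wz":0},{"dx":0,"dy":0,"dz":0,"wx":0,"wy":0,"wz":0}]'
python3 -m pendant '[{"dx":0,"dy":0,"dz":0.02,"wx":0,"wy":0,"wz":0},{"dx":0,"dy":0,"dz":0,"wx":0,"wy":0,"wz":0}]'
```

```text
time_s: 5.7
ee_pos: [0.5772, 0.0329, 0.105]
orientation: [-0.0, 0.171, 0.985, -0.0]
wrist_force: [-3.4, 0.5, 5.5]
gripper_width: 0.0001
time_s: 5.9
ee_pos: [0.5772, 0.0329, 0.105]
orientation: [-0.0, 0.171, 0.985, -0.0]
wrist_force: [-4.0, 0.5, 7.6]
gripper_width: 0.0
```

The stop is felt at z = 0.105, where the force rises but the tip no longer moves. Lifting and moving to blue.

```bash
python3 -m pendant '[{"dx":0,"dy":0,"dz":-0.4,"wx":0,"wy":0,"wz":0},{"dx":0,"dy":0,"dz":-0.7,"wx":0,"wy":0,"wz":0},{"dx":0,"dy":0,"dz":-0.7,"wx":0,"wy":0,"wz":0},{"dx":0,"dy":0,"dz":0,"wx":0,"wy":0,"wz":0},{"dx":0,"dy":0,"dz":0,"wx":0,"wy":0,"wz":0}]'
python3 -c "
from h import *
go(.485,-.059,.145)
d=snap('wrist','w3.png')"
```

```text
time_s: 6.4
ee_pos: [0.5774, 0.0329, 0.1491]
orientation: [0.0, 0.171, 0.985, 0.0]
wrist_force: [-0.7, -0.4, 0.0]
gripper_width: -0.0002
t 6.4 pos [0.5774 0.0329 0.1491] F [-0.66 -0.43  0.01] w -0.00024760348824218544 units [ 2.24 -4.7   0.16] tooly [0.336 0.942 0.   ]
```

View pics/w3.png

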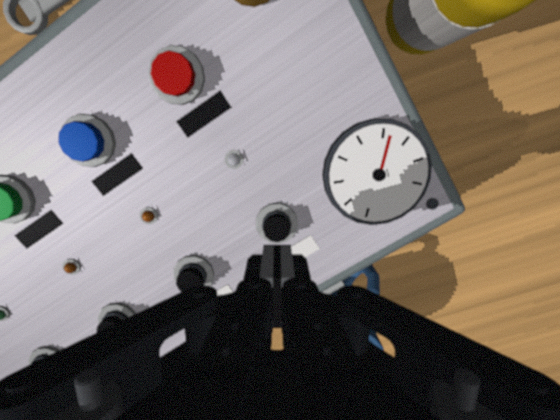

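The cap at (277,225) now looks like the other three breakers, with no white showing. Next I'll go over blue.

```bash
python3 -m pendant '[{"dx":0.28,"dy":-0.6,"dz":0,"wx":0,"wy":0,"wz":0},{"dx":0.28,"dy":-0.6,"dz":0,"wx":0,"wy":0,"wz":0},{"dx":0.28,"dy":-0.6,"dz":0,"wx":0,"wy":0,"wz":0},{"dx":0.28,"dy":-0.6,"dz":0,"wx":0,"wy":0,"wz":0},{"dx":0.28,"dy":-0.6,"dz":0,"wx":0,"wy":0,"wz":0},{"dx":0.28,"dy":-0.6,"dz":0,"wx":0,"wy":0,"wz":0},{"dx":0.28,"dy":-0.55,"dz":0,"wx":0,"wy":0,"wz":0},{"dx":0.28,"dy":-0.55,"dz":0,"wx":0,"wy":0,"wz":0},{"dx":0,"dy":0,"dz":0,"wx":0,"wy":0,"wz":0},{"dx":0,"dy":0,"dz":0,"wx":0,"wy":0,"wz":0}]'
python3 -c "
from h import *
go(.485,-.059,.106)
d=snap('wrist','w4.png')"
```

```text
time_s: 7.45
ee_pos: [0.4848, -0.0592, 0.1492]
orientation: [0.0, 0.171, 0.985, 0.0]
wrist_force: [-0.5, -0.4, -0.5]
gripper_width: 0.0001
t 7.45 pos [ 0.4848 -0.0592  0.1492] F [-0.48 -0.43 -0.47] w 0.0001116242084495409 units [-0.    0.01  1.73] tooly [0.337 0.942 0.   ]
```

View pics/w4.png

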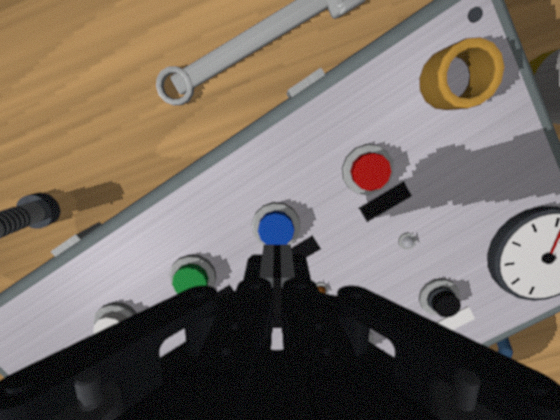

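The wrist view has blue at (276,228), straight ahead of the tips. Descending.

```bash
python3 -m pendant '[{"dx":0,"dy":0,"dz":0.5,"wx":0,"wy":0,"wz":0},{"dx":0,"dy":0,"dz":0.5,"wx":0,"wy":0,"wz":0},{"dx":0,"dy":0,"dz":0.4,"wx":0,"wy":0,"wz":0},{"dx":0,"dy":0,"dz":0.2,"wx":0,"wy":0,"wz":0},{"dx":0,"dy":0,"dz":0.2,"wx":0,"wy":0,"wz":0},{"dx":0,"dy":0,"dz":0.1,"wx":0,"wy":0,"wz":0},{"dx":0,"dy":0,"dz":0.08,"wx":0,"wy":0,"wz":0},{"dx":0,"dy":0,"dz":0,"wx":0,"wy":0,"wz":0},{"dx":0,"dy":0,"dz":0,"wx":0,"wy":0,"wz":0}]'
python3 -m pendant '[{"dx":0,"dy":0,"dz":0.04,"wx":0,"wy":0,"wz":0},{"dx":0,"dy":0,"dz":0,"wx":0,"wy":0,"wz":0}]'
```

```text
time_s: 8.4
ee_pos: [0.4851, -0.059, 0.1001]
orientation: [0.0, 0.171, 0.985, 0.0]
wrist_force: [-2.7, 0.7, 3.6]
gripper_width: -0.0
time_s: 8.6
ee_pos: [0.4852, -0.059, 0.0989]
orientation: [0.0, 0.171, 0.985, -0.0]
wrist_force: [-1.5, 1.3, 3.9]
gripper_width: 0.0001
```

```bash
python3 -m pendant '[{"dx":0,"dy":0,"dz":0.04,"wx":0,"wy":0,"wz":0},{"dx":0,"dy":0,"dz":0,"wx":0,"wy":0,"wz":0}]'
python3 -m pendant '[{"dx":0,"dy":0,"dz":0.03,"wx":0,"wy":0,"wz":0},{"dx":0,"dy":0,"dz":0,"wx":0,"wy":0,"wz":0}]'
```

```text
time_s: 8.8
ee_pos: [0.4852, -0.059, 0.098]
orientation: [0.0, 0.171, 0.985, -0.0]
wrist_force: [-1.6, 0.9, 5.3]
gripper_width: -0.0001
time_s: 9.0
ee_pos: [0.4853, -0.059, 0.0979]
orientation: [0.0, 0.171, 0.985, -0.0]
wrist_force: [-4.6, 1.9, 8.6]
gripper_width: 0.0
```

Blue is at its bottom stop (z = 0.098, 8.6 N). I'll lift and check that it comes up.

```bash
python3 -m pendant '[{"dx":0,"dy":0,"dz":-0.4,"wx":0,"wy":0,"wz":0},{"dx":0,"dy":0,"dz":-0.8,"wx":0,"wy":0,"wz":0},{"dx":0,"dy":0,"dz":-0.8,"wx":0,"wy":0,"wz":0},{"dx":0,"dy":0,"dz":0,"wx":0,"wy":0,"wz":0},{"dx":0,"dy":0,"dz":0,"wx":0,"wy":0,"wz":0}]'
python3 -c "
from h import *
go(.501,-.127,.148)"
```

```text
time_s: 9.5
ee_pos: [0.485, -0.0591, 0.1466]
orientation: [0.0, 0.171, 0.985, -0.0]
wrist_force: [-0.8, -0.1, -0.2]
gripper_width: 0.0001
t 9.5 pos [ 0.485  -0.0591  0.1466] F [-0.81 -0.1  -0.18] w 0.00014987001240483085 units [-1.52 -2.34 -0.05] tooly [ 0.336  0.942 -0.   ]
```

```bash
python3 -m pendant '[{"dx":-0.3,"dy":-0.5,"dz":0,"wx":0,"wy":0,"wz":0},{"dx":-0.3,"dy":-0.5,"dz":0,"wx":0,"wy":0,"wz":0},{"dx":-0.3,"dy":-0.5,"dz":0,"wx":0,"wy":0,"wz":0},{"dx":-0.3,"dy":-0.4,"dz":0,"wx":0,"wy":0,"wz":0},{"dx":-0.3,"dy":-0.44,"dz":0,"wx":0,"wy":0,"wz":0},{"dx":0,"dy":0,"dz":0,"wx":0,"wy":0,"wz":0},{"dx":0,"dy":0,"dz":0,"wx":0,"wy":0,"wz":0}]'
python3 -c "
from h import *
go(.501,-.127,.104)
d=snap('wrist','w5.png');d=snap('side','s5.png')
im=cv2.imread('pics/s5.png')[160:340,180:430];cv2.imwrite('pics/s5z.png',cv2.resize(im,None,fx=3.2,fy=3.2,interpolation=2))"
```

```text
time_s: 10.2
ee_pos: [0.5005, -0.127, 0.1467]
orientation: [-0.0, 0.171, 0.985, 0.0]
wrist_force: [-0.0, -0.0, 0.5]
gripper_width: -0.0
t 10.2 pos [ 0.5005 -0.127   0.1467] F [-0.03 -0.03  0.53] w -2.077853316304591e-05 units [-0.02  0.    1.71] tooly [0.337 0.942 0.   ]
```

View pics/w5.png

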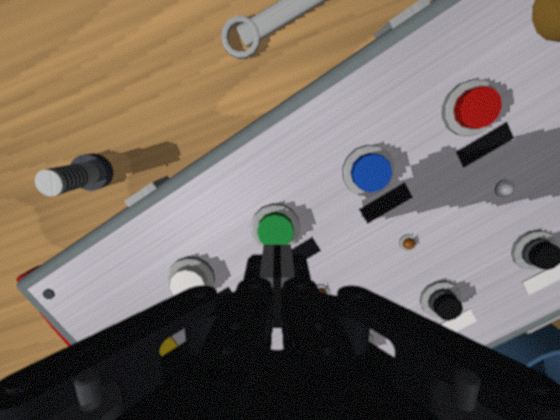

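View pics/s5z.png

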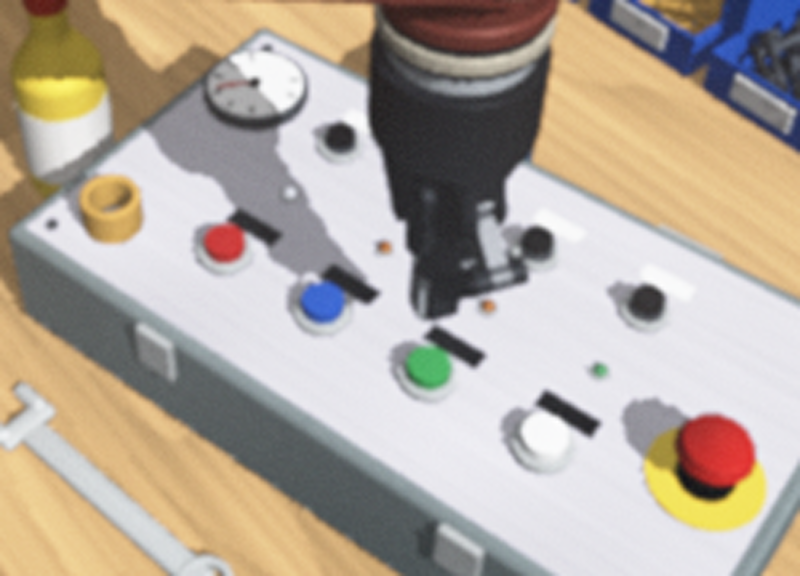

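Blue is up again at (323,300) in the zoomed side view, the same as at the start. The breaker at (341,135) is in. Green is under the tips, so I'll press it.

```bash
python3 -m pendant '[{"dx":0,"dy":0,"dz":0.5,"wx":0,"wy":0,"wz":0},{"dx":0,"dy":0,"dz":0.5,"wx":0,"wy":0,"wz":0},{"dx":0,"dy":0,"dz":0.4,"wx":0,"wy":0,"wz":0},{"dx":0,"dy":0,"dz":0.2,"wx":0,"wy":0,"wz":0},{"dx":0,"dy":0,"dz":0.15,"wx":0,"wy":0,"wz":0},{"dx":0,"dy":0,"dz":0.1,"wx":0,"wy":0,"wz":0},{"dx":0,"dy":0,"dz":0.05,"wx":0,"wy":0,"wz":0},{"dx":0,"dy":0,"dz":0,"wx":0,"wy":0,"wz":0},{"dx":0,"dy":0,"dz":0,"wx":0,"wy":0,"wz":0}]'
python3 -m pendant '[{"dx":0,"dy":0,"dz":0.04,"wx":0,"wy":0,"wz":0},{"dx":0,"dy":0,"dz":0,"wx":0,"wy":0,"wz":0}]'
```

```text
time_s: 11.2
ee_pos: [0.5009, -0.1268, 0.0995]
orientation: [0.001, 0.171, 0.985, -0.0]
wrist_force: [0.1, -0.3, -0.2]
gripper_width: -0.0003
time_s: 11.4
ee_pos: [0.501, -0.1268, 0.0988]
orientation: [0.001, 0.171, 0.985, -0.0]
wrist_force: [-0.5, 0.4, 1.2]
gripper_width: -0.0003
```

```bash
python3 -m pendant '[{"dx":0,"dy":0,"dz":0.04,"wx":0,"wy":0,"wz":0},{"dx":0,"dy":0,"dz":0,"wx":0,"wy":0,"wz":0}]'
python3 -m pendant '[{"dx":0,"dy":0,"dz":0.03,"wx":0,"wy":0,"wz":0},{"dx":0,"dy":0,"dz":0,"wx":0,"wy":0,"wz":0}]'
```

```text
time_s: 11.6
ee_pos: [0.501, -0.1268, 0.098]
orientation: [0.0, 0.171, 0.985, -0.0]
wrist_force: [-0.8, 0.4, 4.9]
gripper_width: 0.0001
time_s: 11.8
ee_pos: [0.501, -0.1269, 0.098]
orientation: [0.0, 0.171, 0.985, -0.0]
wrist_force: [-3.3, 0.9, 8.3]
gripper_width: -0.0002
```

Green is at its stop (z = 0.098). Lifting clear to check.

```bash
python3 -m pendant '[{"dx":0,"dy":0,"dz":-0.4,"wx":0,"wy":0,"wz":0},{"dx":0,"dy":0,"dz":-0.8,"wx":0,"wy":0,"wz":0},{"dx":0,"dy":0,"dz":-1,"wx":0,"wy":0,"wz":0},{"dx":0,"dy":0,"dz":-1,"wx":0,"wy":0,"wz":0},{"dx":0,"dy":0,"dz":-1,"wx":0,"wy":0,"wz":0},{"dx":0,"dy":0,"dz":-1,"wx":0,"wy":0,"wz":0},{"dx":0,"dy":0,"dz":0,"wx":0,"wy":0,"wz":0},{"dx":0,"dy":0,"dz":0,"wx":0,"wy":0,"wz":0}]'
python3 -c "
from h import *
go(.501,-.127,.104)
d=snap('wrist','w6.png');d=snap('side','s6.png')
im=cv2.imread('pics/s6.png')[160:340,180:430];cv2.imwrite('pics/s6z.png',cv2.resize(im,None,fx=3.2,fy=3.2,interpolation=2))"
```

```text
time_s: 12.6
ee_pos: [0.5007, -0.1267, 0.2267]
orientation: [0.0, 0.171, 0.985, -0.0]
wrist_force: [0.2, -0.7, 0.1]
gripper_width: -0.0002
t 12.6 pos [ 0.5007 -0.1267  0.2267] F [ 0.22 -0.75  0.08] w -0.0001692023813631492 units [-0.01 -0.01  4.91] tooly [ 0.336  0.942 -0.   ]
```

View pics/s6z.png

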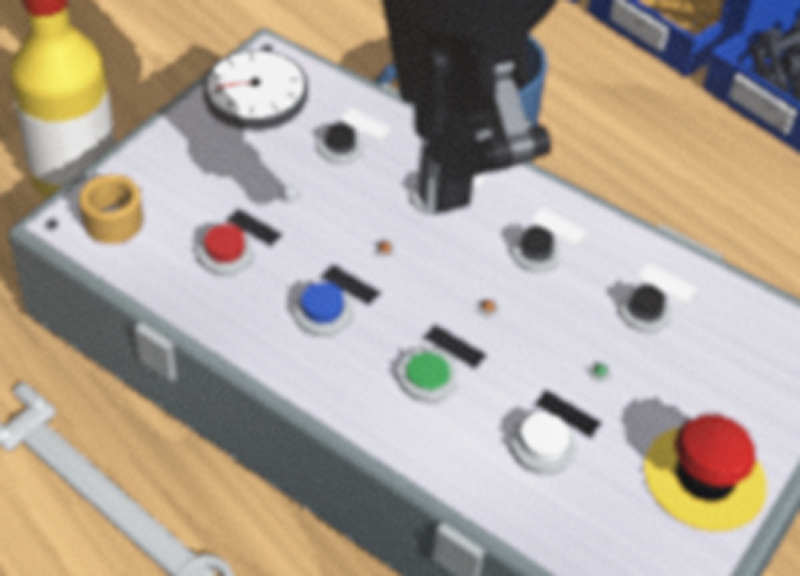

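View pics/s6.png

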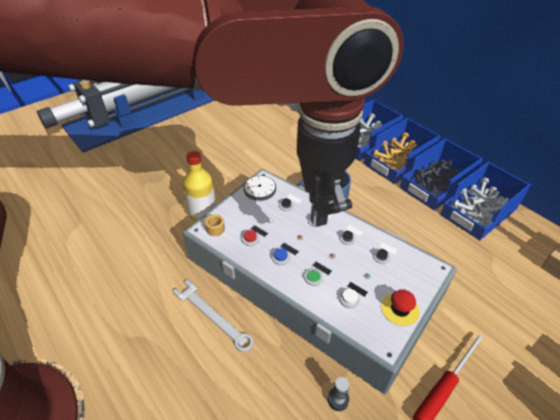

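The zoomed side view shows green sitting lower, at (428,370) flush in its bezel. Blue (323,300), red (225,242) and white (546,434) are up, and the breaker at (341,135) is in. In the full side view the loose parts sit where they were. Handing in.

```bash
python3 -c "
from workcell import *
print(job_done())"
```

```text
the job is handed in; nothing more can be done
None
```

I pushed the popped breaker (the one next to the gauge) in to its stop. Then I pressed blue to its stop and let it come up, and pressed green to its stop. All three were done with the shut fingertips, and the job was handed in at about 12.7 s.

- **Forces:** The upward force at the wrist read 7.6 N at the breaker's stop, 8.6 N at blue's and 8.3 N at green's, each at the end of the push. The tip stopped at z = 0.105, 0.098 and 0.098 m, the heights given for fully in.
- **Controls:** The last side view shows no white on the breaker, green in, and blue, red and white up. The joint travels themselves could not be read.
- **Loose parts and robot:** The wrench, bolt, screwdriver, bottle and bush look unmoved. The mug was mostly hidden behind the gripper in that view, but the arm never went near it. The gripper hangs free at z = 0.227 m, with the wrist force near zero.
- **Measurements:** The scene and side cameras disagreed by about 4 mm on the box position. I used their joint fit, and the wrist camera agreed with it to within 3 mm.
- **Refused moves:** My first three move commands were refused because each row needs all six values. Nothing moved.

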